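# Find the socket key that fits the grinding-wheel nut

## Robot

A 7-joint arm with a two-finger parallel gripper is mounted at the origin on the work surface. World frame = base frame: x ahead of the robot, y to its left, z up, the work surface at z = 0. Lengths are in m, angles in degrees, forces in N, time in s.
With the tool pointing down it reaches from about 0.425 to 0.875 m from the base axis. Payload 4.7 kg.
Tool frame: the origin (TCP) lies on the front face of the gripper's body, between the roots of the fingers; the fingertips stand 70 mm ahead of it and the grasp point (between the pads) lies 51 mm ahead of it; z points along the fingers, y is the direction in which the jaws open and shut (so a half turn about z gives the same grasp; the last joint's range is limited). The gripper opens to 87 mm and grips with 3 to 60 N. Pads are 19 mm wide; open, the fingers measure 117 mm over their backs; the gripper's body (75 mm by 190 mm) begins 51 mm behind the grasp point.
Start: joints at [-74.135, 18.392, -4.016, 83.108, 1.295, 78.541, -3.26], TCP at [0.169, 0.628, 0.292] pointing down, gripper open.
Joint ranges: [-163.93, 163.93], [-17.29, 119.83], [-79.2, 71.16], [3.27, 140.29], [-89.18, 269.18], [5.43, 117.66], [-154.24, 154.24]. Speed limits (degrees/s): [147.25, 147.25, 180, 180, 180, 180, 180].

## Interface

Orientations are given as [roll, pitch, yaw] about the fixed x, y, z axes, in that order (R = Rz(yaw) Ry(pitch) Rx(roll)).
In Python, from cell import env gives the robot as it stands.
- The arm moves only by the tool drive_tool, never from a script. Its argument "commands" is a list of rows, each a list of 7 numbers: the shift along the tool's x, y, z in cm, then the turn, a rotation vector about the tool's x, y, z in degrees, then the opening, from 0 (shut) to 1 (fully open). In form: [[tx, ty, tz, rx, ry, rz, hand], ...]. A call has 1 to 20 rows; each row shifts and turns the commanded pose from where the row before left it, along the tool's axes as they then stand; what a row does not reach is not made up. A row lasts 1/12 s, in which the tool goes at most 41.7 mm and 7.16 degrees, less where a joint would pass 70% of its speed; a pose out of reach is approached as far as the arm can. A call is refused whole if a number of a shift passes 4.17 or a number of a turn 7.16, either way. A call with a gripper value outside its range is refused whole. The fingers move at their own pace and stop on an object; "force" is the grip in N (left out, the last holds). Time passes only in rows, so rows that do not move let the fingers close. It gives the time, the measured TCP pose, the force and the opening at its end, in the units of the state.
- env.get_obs(): the state, without advancing time (a new reading comes with each control period).
- env.read_camera(name): name is "scene" or "top" or "wrist"; returns a dict with "img" (400x640x3 uint8, blue, green, red), "mtx" (3x3 intrinsics, pixels), "pose" (4x4, takes a point from camera to world coordinates). Camera axes: x right, y down, z forward; pixel columns grow to the right and rows downward; lengths in m; the calibration is good to about 2 mm. A picture is of the moment at which its call begins. There is no depth.
- env.sign_off(): hands the job in, once; it reports no verdict.
The state is a dict: "time_s": time; "qpos": joint angles; "joint_velocities": joint speeds; "effort": joint torques, N m; "tool_pos": TCP position; "tool_rot": TCP orientation; "force": force on the tool from outside, world axes, zero at the start; "wrist_torque": the same for the moment, N m; "grip_width": finger opening in m.
Only numpy, scipy, OpenCV 4.12 (cv2) and the standard library are available. Lean on these libraries where they do the work, as an engineer would, in place of code of your own. Each camera call takes 0.05 s, during which the arm holds its last target.

## Task

Three grinding wheels stand in a row on their service bases, each held by a hex nut; only the middle wheel is to be loosened. Find which of the three tee-handled socket keys fits its nut, trying them on it if you cannot tell by eye, and stand any that does not fit back upright on the table; push the fitting key fully down over the nut until it rests on the washer and use it to turn the nut about an eighth of a turn anticlockwise, seen from above. Finish still gripping that key, upright and fully seated on the nut, with the other two wheels' nuts unturned and the other things on the table left where they are.

Things in the scene. Friction and masses are not known exactly. Their poses are not given: they have to be found in the camera images.
- spindle_a: grinding-wheel set on a fixed service base; of the three (a, b, c) the middle one is the job, the left and right ones are not; which is which varies. Origin: underside centre, z up. Foot 110 x 110 mm, 14 high; wheel 100 across, 30 to 80 mm up; washer 44 across, top at 89 mm, where a seated key's rim rests; nut on it; stud 12 mm across, top at 110 mm. Wheel locked: only the nut turns.
- nut_a_seat (a point): centre of the underside of spindle_a's hex nut, 89 mm above the table; turns with the nut. z up; x square to a flat (flats face 0, 60, 120 ... degrees from x). Nut 15 mm high, its top 2 mm bevelled by 1.8 mm. It is 20, 24 or 28 mm across flats: the three spindles have one of each, which has which is not said.
- nut_a (a joint): turn of spindle_a's nut in rad: 0 at the start, grows anticlockwise seen from above (loosening). Lightly nipped: it turns against a drag of about 0.15 N m, stays where it is left, and does not rise.
- spindle_b: grinding-wheel set on a fixed service base; of the three (a, b, c) the middle one is the job, the left and right ones are not; which is which varies. Origin: underside centre, z up. Foot 110 x 110 mm, 14 high; wheel 100 across, 30 to 80 mm up; washer 44 across, top at 89 mm, where a seated key's rim rests; nut on it; stud 12 mm across, top at 110 mm. Wheel locked: only the nut turns.
- nut_b_seat (a point): centre of the underside of spindle_b's hex nut, 89 mm above the table; turns with the nut. z up; x square to a flat (flats face 0, 60, 120 ... degrees from x). Nut 15 mm high, its top 2 mm bevelled by 1.8 mm. It is 20, 24 or 28 mm across flats: the three spindles have one of each, which has which is not said.
- nut_b (a joint): turn of spindle_b's nut in rad: 0 at the start, grows anticlockwise seen from above (loosening). Lightly nipped: it turns against a drag of about 0.15 N m, stays where it is left, and does not rise.
- spindle_c: grinding-wheel set on a fixed service base; of the three (a, b, c) the middle one is the job, the left and right ones are not; which is which varies. Origin: underside centre, z up. Foot 110 x 110 mm, 14 high; wheel 100 across, 30 to 80 mm up; washer 44 across, top at 89 mm, where a seated key's rim rests; nut on it; stud 12 mm across, top at 110 mm. Wheel locked: only the nut turns.
- nut_c_seat (a point): centre of the underside of spindle_c's hex nut, 89 mm above the table; turns with the nut. z up; x square to a flat (flats face 0, 60, 120 ... degrees from x). Nut 15 mm high, its top 2 mm bevelled by 1.8 mm. It is 20, 24 or 28 mm across flats: the three spindles have one of each, which has which is not said.
- nut_c (a joint): turn of spindle_c's nut in rad: 0 at the start, grows anticlockwise seen from above (loosening). Lightly nipped: it turns against a drag of about 0.15 N m, stays where it is left, and does not rise.
- key_small: steel tee-handled socket key, upright on its open end. Origin: centre of the mouth, z up, x along the tee bar. Barrel 30 mm across, tapers from 36 mm up to a 12 mm stem at 46 mm; bar 80 x 14 x 14 mm, centre 83 mm up; 180 g. Hex socket 21.4 mm across flats for a 20 mm nut, 24 deep, flats facing 0, 60 ... deg from x, mouth bevelled 1 mm. Stops on top of a bigger nut; drops over a smaller one but spins on it.
- key_medium: steel tee-handled socket key, upright on its open end. Origin: centre of the mouth, z up, x along the tee bar. Barrel 34.6 mm across, tapers from 36 mm up to a 12 mm stem at 46 mm; bar 80 x 14 x 14 mm, centre 83 mm up; 220 g. Hex socket 25.4 mm across flats for a 24 mm nut, 24 deep, flats facing 0, 60 ... deg from x, mouth bevelled 1 mm. Stops on top of a bigger nut; drops over a smaller one but spins on it.
- key_large: steel tee-handled socket key, upright on its open end. Origin: centre of the mouth, z up, x along the tee bar. Barrel 39.2 mm across, tapers from 36 mm up to a 12 mm stem at 46 mm; bar 80 x 14 x 14 mm, centre 83 mm up; 260 g. Hex socket 29.4 mm across flats for a 28 mm nut, 24 deep, flats facing 0, 60 ... deg from x, mouth bevelled 1 mm. Stops on top of a bigger nut; drops over a smaller one but spins on it.
- lens_blank: round clear lens blank, 70 mm across, 13.5 mm high, lying flat; origin at the centre of its underside; to be left alone
- spare_flange: flat aluminium ring, 56 mm across, 24 mm hole, 8 mm high; origin at the centre of its underside; to be left alone
- dressing_stick: white abrasive stick 90 x 24 x 14 mm (x, y, z) lying flat; origin at the centre of its underside; to be left alone
- marker_pen: white and black pen 135 mm long (along its x), 14 mm high; origin at the centre of its underside; to be left alone
- block_cup: small grey lens-blocking cup, 26 mm across, 24 mm high; origin at the centre of its underside; to be left alone
- pliers: steel lens pliers, about 140 mm long (along its x), 12 mm high; origin at the centre of its underside; to be left alone
- water_bottle: clear bottle with blue cap, 64 mm across, 200 mm high; origin at the centre of its underside; to be left alone
Mind the look-alikes: they are no part of the job. What is shaped like the key_large but green is not meant. What is shaped like the key_medium but orange is not meant.

How it is judged:
By the outcome, as a careful person would: the job done as asked, in the order asked, and still so for the second after the job is handed in, while the arm keeps its last pose, push and grip.
It also fails if it takes over 67 s, if anything falls off the work surface, if the arm or the gripper's body presses on something with over 40 N, if the wrist force passes 120 N, or if a joint passes its speed limit or range.

## Working session

There is one attempt and no reset: what is moved stays moved. The work goes in short steps, Python scripts to look and compute and a tool call to move; the robot and the scene stay as the last step left them, time stands still between calls to the robot, and variables do not carry over. Pictures are saved under pics/ and viewed, and the job is handed in when it is done.

Besides the shell and the picture viewer there is one more tool, called after "Request:" as a command line: name --pt "numbers of a row" for each row, then --argument value for the rest. drive_tool: Moves the arm, as the interface text tells. Its arguments: {"type":"object","properties":{"commands":{"type":"array"},"force":{"type":"number"}},"required":["commands"]}

```bash
ls; mkdir -p pics; python3 - <<'E'
from cell import env
import cv2
o=env.get_obs();print({k:(v if not hasattr(v,'round') else v) for k,v in o.items()})
for n in("scene","top","wrist"):
    c=env.read_camera(n);cv2.imwrite(f"pics/{n}0.png",c["img"]);print(n,c["mtx"].tolist(),c["pose"].round(4).tolist())
E
```

```text
pics
{'time_s': 0.0, 'qpos': array([-74.13508296,  18.43781622,  -4.01588397,  83.17318422,
         1.29593391,  78.54027638,  -3.26053382]), 'joint_velocities': array([ 0.05270971,  0.01694787,  0.05179772, -0.1022554 , -0.10816717,
        0.06306243,  0.16574574]), 'effort': array([ 9.98440737e-04, -4.91306984e+01, -4.03451370e-01, -3.12521625e+01,
       -6.40251744e-02,  4.38611617e-02,  1.82257322e-04]), 'tool_pos': array([0.16879478, 0.62727894, 0.29119058]), 'tool_rot': array([-1.79894017e+02,  6.46491096e-03,  1.64944788e+02]), 'force': array([0.46148309, 0.7989335 , 0.90438622]), 'wrist_torque': array([-0.00597696, -0.01714484, -0.01529169]), 'grip_width': 0.08724614156525888}
scene [[486.7046105587163, 0.0, 325.4803567148952], [0.0, 486.7046105587163, 195.92259345365665], [0.0, 0.0, 1.0]] [[-0.8424, 0.413, -0.3462, 0.9151], [0.5389, 0.6439, -0.5431, 0.6098], [-0.0014, -0.644, -0.765, 0.9718], [0.0, 0.0, 0.0, 1.0]]
top [[440.9667864969783, 0.0, 311.92065757645753], [0.0, 440.9667864969783, 201.31528711881867], [0.0, 0.0, 1.0]] [[-0.1029, -0.9663, 0.2359, 0.2982], [-0.9947, 0.1011, -0.0197, 0.0063], [-0.0048, -0.2367, -0.9716, 1.1217], [0.0, 0.0, 0.0, 1.0]]
wrist [[296.0307340203167, 0.0, 325.1105738997123], [0.0, 296.0307340203167, 202.1189109332281], [0.0, 0.0, 1.0]] [[0.2591, 0.9326, 0.2512, 0.098], [0.9658, -0.2497, -0.0693, 0.645], [-0.0019, 0.2605, -0.9655, 0.3836], [0.0, 0.0, 0.0, 1.0]]
```

View pics/scene0.png

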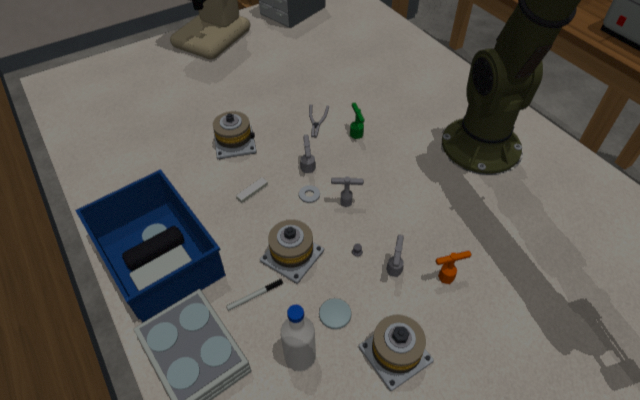

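View pics/top0.png

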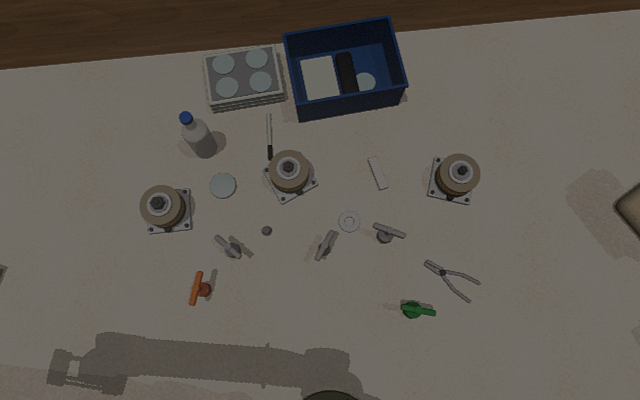

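View pics/wrist0.png

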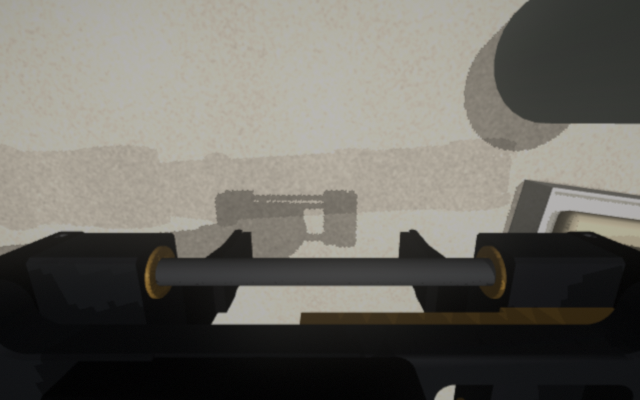

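```bash
cat > h.py <<'E'
import numpy as np,cv2
from scipy.spatial.transform import Rotation as R
def ray(c,u,v,z):
    d=c["pose"][:3,:3]@np.linalg.inv(c["mtx"])@np.array([u,v,1.]);o=c["pose"][:3,3]
    return o+d*(z-o[2])/d[2]
def proj(c,p):
    P=np.linalg.inv(c["pose"]);q=P[:3,:3]@np.asarray(p).reshape(-1,3).T+P[:3,3:4];q=c["mtx"]@q;return (q[:2]/q[2]).T
def crop(img,u,v,w,h,s):
    u,v=int(u),int(v);a=img[max(0,v-h):v+h,max(0,u-w):u+w];return cv2.resize(a,None,fx=s,fy=s,interpolation=cv2.INTER_CUBIC)
E
python3 - <<'E'
from cell import env
import cv2,numpy as np
from h import *
t=env.read_camera("top");s=env.read_camera("scene")
a=[crop(t["img"],u,v,16,16,8) for u,v in((158,202),(288,167),(461,171))]
b=[crop(s["img"],u,v,16,16,8) for u,v in((401,335),(290,232),(231,118))]
cv2.imwrite("pics/nuts.png",cv2.convertScaleAbs(np.vstack([np.hstack(a),np.hstack(b)]),alpha=1.6))
a=[crop(t["img"],u,v,26,26,5) for u,v in((234,246),(326,245),(389,233))]
b=[crop(s["img"],u,v,26,26,5) for u,v in((397,258),(347,190),(308,155))]
cv2.imwrite("pics/keys.png",cv2.convertScaleAbs(np.vstack([np.hstack(a),np.hstack(b)]),alpha=1.6))
for n,(u,v) in dict(L=(158,202),M=(288,167),Rr=(461,171)).items(): print(n,ray(t,u,v,.107))
for n,(u,v) in dict(a=(228,246),b=(328,238),c=(390,230)).items(): print(n,ray(t,u,v,.09))
for n,(u,v) in dict(L=(401,333),M=(290,231),Rr=(231,118)).items(): print(n,ray(s,u,v,.107))
E
```

```text
L [0.58097133 0.34890551 0.107     ]
M [0.63549976 0.03434379 0.107     ]
Rr [ 0.58198249 -0.37860259  0.107     ]
a [0.46170826 0.19278624 0.09      ]
b [ 0.45620015 -0.04325046  0.09      ]
c [ 0.45998015 -0.19141382  0.09      ]
L [0.58568295 0.3557436  0.107     ]
M [0.64328202 0.03851825 0.107     ]
Rr [ 0.58992729 -0.37155886  0.107     ]
```

View pics/nuts.png

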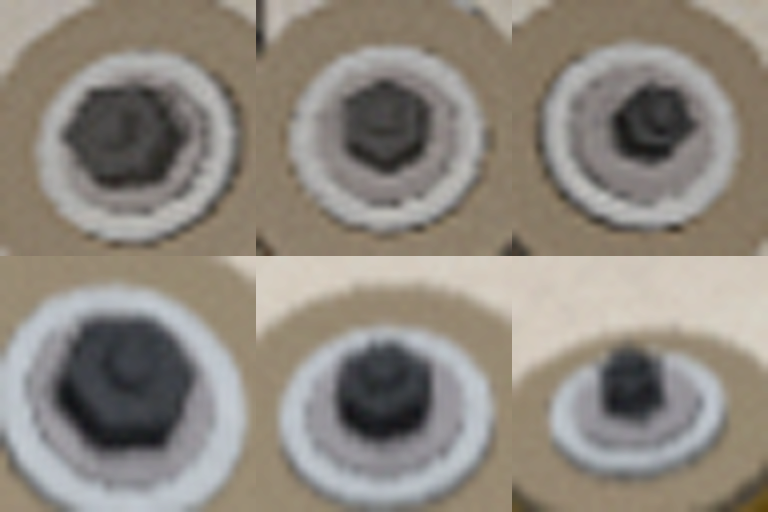

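View pics/keys.png

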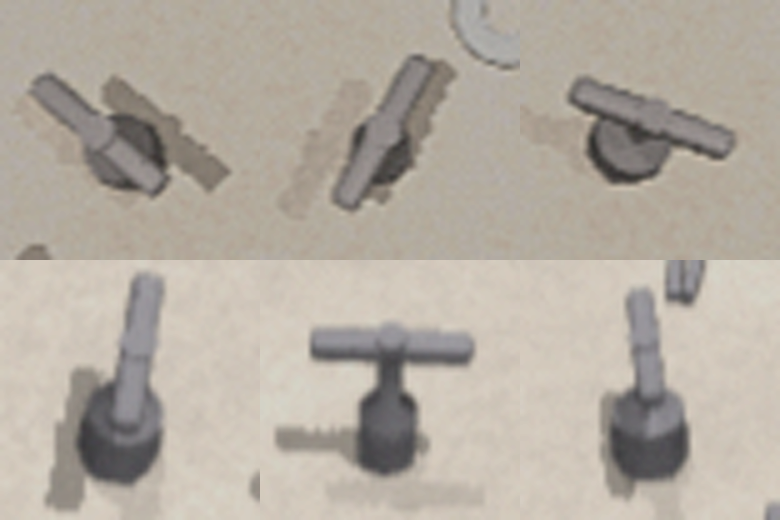

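```bash
cat >> h.py <<'E'
def plan(o,target,yaw,n,hand,nd=2):
    """rows from measured pose to target/yaw (tool down), level-corrected"""
    Rc=R.from_euler('xyz',o["tool_rot"],degrees=True); p=np.array(o["tool_pos"]); 
    Rt=R.from_euler('xyz',[180,0,yaw],degrees=True)
    rv=(Rc.inv()*Rt).as_rotvec(degrees=True)/n
    rows=[]
    d=(np.array(target)-p)/n
    for i in range(n):
        t=Rc.inv().apply(d)*100; rows.append([round(float(x),nd) for x in list(t)+list(rv)]+[hand]); Rc=Rc*R.from_rotvec(rv,degrees=True)
    return rows
E
python3 - <<'E'
from cell import env
from h import *
print(str(plan(env.get_obs(),[.478,.052,.30],46,20,1)).replace(' ',''))
E
```

```text
[[-2.24,-2.38,-0.04,-0.0,0.0,5.95,1],[-2.47,-2.13,-0.04,-0.0,0.0,5.95,1],[-2.68,-1.86,-0.04,-0.0,0.0,5.95,1],[-2.86,-1.58,-0.04,-0.0,0.0,5.95,1],[-3.01,-1.27,-0.04,-0.0,0.0,5.95,1],[-3.12,-0.95,-0.04,-0.0,0.0,5.95,1],[-3.21,-0.62,-0.04,-0.0,0.0,5.95,1],[-3.25,-0.29,-0.04,-0.0,0.0,5.95,1],[-3.27,0.05,-0.04,-0.0,0.0,5.95,1],[-3.24,0.39,-0.04,-0.0,0.0,5.95,1],[-3.19,0.72,-0.04,-0.0,0.0,5.95,1],[-3.09,1.05,-0.04,-0.0,0.0,5.95,1],[-2.97,1.36,-0.04,-0.0,0.0,5.95,1],[-2.81,1.66,-0.04,-0.0,0.0,5.95,1],[-2.62,1.95,-0.04,-0.0,0.0,5.95,1],[-2.41,2.21,-0.04,-0.0,0.0,5.95,1],[-2.17,2.44,-0.04,-0.0,0.0,5.95,1],[-1.9,2.66,-0.04,-0.0,0.0,5.95,1],[-1.62,2.84,-0.04,-0.0,0.0,5.95,1],[-1.31,2.99,-0.04,-0.0,0.0,5.95,1]]
```

Request:
drive_tool --pt "-2.2 -2.4 0 0 0 6 1" --pt "-2.5 -2.1 0 0 0 6 1" --pt "-2.7 -1.9 0 0 0 6 1" --pt "-2.9 -1.6 0 0 0 6 1" --pt "-3 -1.3 0 0 0 6 1" --pt "-3.1 -0.9 0 0 0 6 1" --pt "-3.2 -0.6 0 0 0 6 1" --pt "-3.2 -0.3 0 0 0 6 1" --pt "-3.3 0 0 0 0 6 1" --pt "-3.2 0.4 0 0 0 6 1" --pt "-3.2 0.7 0 0 0 6 1" --pt "-3.1 1 0 0 0 6 1" --pt "-3 1.4 0 0 0 6 1" --pt "-2.8 1.7 0 0 0 6 1" --pt "-2.6 1.9 0 0 0 6 1" --pt "-2.4 2.2 0 0 0 6 1" --pt "-2.2 2.4 0 0 0 6 1" --pt "-1.9 2.7 0 0 0 6 1" --pt "-1.6 2.8 0 0 0 6 1" --pt "-1.3 3 0 0 0 6 1"

```text
time_s: 1.92
tool_pos: [0.4723, 0.048, 0.2925]
tool_rot: [-180.0, -0.1, 44.7]
force: [1.5, 0.7, 0.2]
grip_width: 0.087
```

Request:
drive_tool --pt "0 0 0 0 0 0 1" --pt "0 0 0 0 0 0 1" --pt "0 0 0 0 0 0 1"

```text
time_s: 2.17
tool_pos: [0.4716, 0.0501, 0.2922]
tool_rot: [-180.0, -0.0, 45.0]
force: [-0.2, 1.3, -0.3]
grip_width: 0.0869
```

```bash
python3 - <<'E'
from cell import env
from h import *
o=env.get_obs();print(o["time_s"],o["qpos"].round(1),o["tool_pos"],o["tool_rot"],o["force"])
import pickle
c=env.read_camera("wrist");cv2.imwrite("pics/w1.png",cv2.convertScaleAbs(c["img"],alpha=1.3));pickle.dump(c,open("w1.pkl","wb"))
E
```

```text
2.1667 [-40.1  -4.6  29.5 108.    2.3  76.  -56.2] [0.47159683 0.05012304 0.29215676] [-1.79957334e+02 -6.38525014e-03  4.49967362e+01] [-0.18964065  1.28875642 -0.28363187]
```

View pics/w1.png

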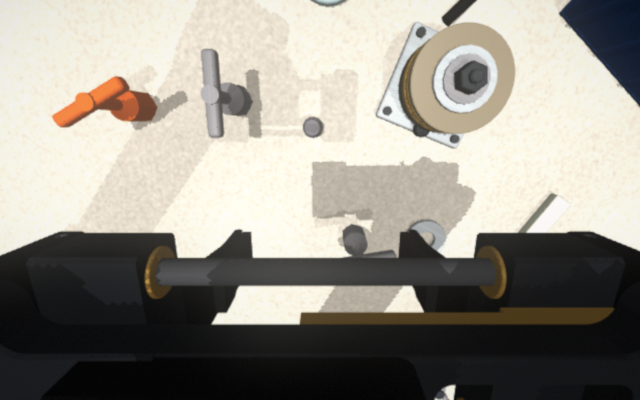

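```bash
cat >> h.py <<'E'
def circ(x,y,z,r,n=48):
    a=np.linspace(0,2*np.pi,n,endpoint=False);return np.c_[x+r*np.cos(a),y+r*np.sin(a),np.full(n,z)]
def hexa(x,y,z,af,yaw):
    a=np.deg2rad(yaw+30+60*np.arange(6));r=af/2/np.cos(np.pi/6);return np.c_[x+r*np.cos(a),y+r*np.sin(a),np.full(6,z)]
def bar(x,y,z,yaw):
    c,s=np.cos(np.deg2rad(yaw)),np.sin(np.deg2rad(yaw));P=[(-.04,-.007),(.04,-.007),(.04,.007),(-.04,.007)]
    return np.array([(x+c*a-s*b,y+s*a+c*b,z) for a,b in P])
def overlay(c,img,polys,S,u0,v0,w,h):
    a=cv2.resize(img[v0:v0+h,u0:u0+w],None,fx=S,fy=S,interpolation=cv2.INTER_CUBIC);a=cv2.convertScaleAbs(a,alpha=1.5)
    b=a.copy()
    for p,col in polys:
        q=(proj(c,p)+.5-[u0,v0])*S-.5
        cv2.polylines(b,[np.round(q*8).astype(np.int32)],True,col,1,cv2.LINE_AA,3)
    return np.hstack([a,b])
E
python3 - <<'E'
import pickle
from h import *
c=pickle.load(open("w1.pkl","rb"))
M=ray(c,470,77,.104);A=ray(c,212,92,.09);print(M,A,ray(c,236,98,.02))
e1=ray(c,208,49,.09);e2=ray(c,217,137,.09);print(np.rad2deg(np.arctan2(*(e1-e2)[[1,0]])),np.linalg.norm(e1-e2))
x,y=M[:2]
o=overlay(c,c["img"],[(circ(x,y,.11,.006),(0,0,255)),(hexa(x,y,.104,.0204,30),(0,255,0)),(hexa(x,y,.089,.024,30),(255,255,0)),(circ(x,y,.089,.022),(255,0,255))],8,445,52,48,50)
cv2.imwrite("pics/o1.png",o)
x,y=A[:2]
o=overlay(c,c["img"],[(bar(x,y,.09,46),(0,0,255)),(circ(x,y,0,.0173),(0,255,0)),(circ(x,y,0,.0196),(255,0,0)),(circ(x,y,.036,.0173),(0,255,0)),(circ(x,y,.036,.0196),(255,0,0))],6,195,40,66,100)
cv2.imwrite("pics/o2.png",o)
E
```

```text
[0.63696362 0.03654144 0.104     ] [0.46390411 0.19368863 0.09      ] [0.46528014 0.19215203 0.02      ]
45.565784298825214 0.0778086452408458
```

View pics/o1.png

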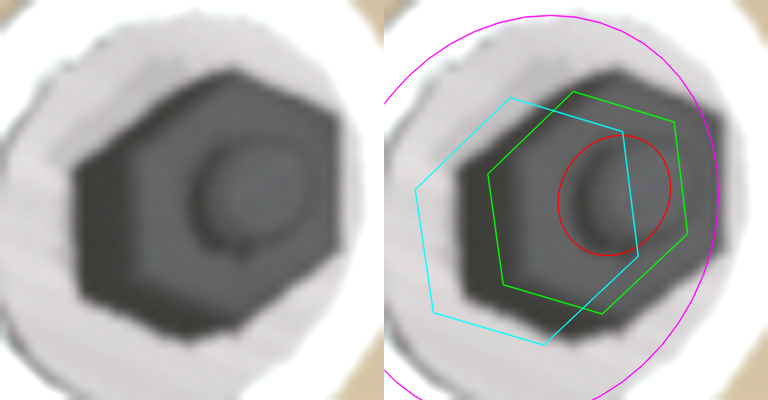

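View pics/o2.png

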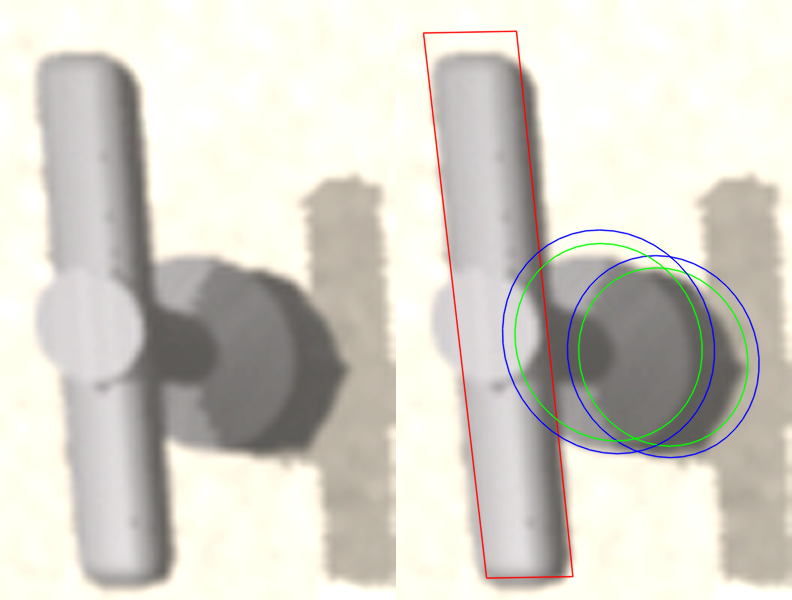

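```bash
cat >> h.py <<'E'
from scipy.optimize import minimize
def hullmask(c,P,box,S=4):
    u0,v0,w,h=box;q=((proj(c,P)+.5-[u0,v0])*S-.5).astype(np.float32)
    m=np.zeros((h*S,w*S),np.uint8);cv2.fillConvexPoly(m,np.round(cv2.convexHull(q)*16).astype(np.int32),1,cv2.LINE_8,4);return m
def nutpts(x,y,yaw,af,z0=.089):
    return np.r_[hexa(x,y,z0,af,yaw),hexa(x,y,z0+.013,af,yaw),hexa(x,y,z0+.015,af-.0036,yaw),circ(x,y,z0+.021,.006)]
def fitnut(c,mask,box,x0,af0=None,S=4):
    best=None
    for y0 in range(0,60,10):
        def f(p):
            m=hullmask(c,nutpts(p[0]/1e3,p[1]/1e3,p[2],(p[3] if af0 is None else af0)/1e3),box,S);return 1-(m&mask).sum()/(m|mask).sum()
        s=[x0[0]*1e3,x0[1]*1e3,y0]+([24] if af0 is None else [])
        sim=np.array([s]+[[v+(d if i==j else 0) for j,v in enumerate(s)] for i,d in enumerate([4,4,8,3][:len(s)])])
        r=minimize(f,s,method='Nelder-Mead',options=dict(initial_simplex=sim,maxiter=300))
        if best is None or r.fun<best.fun:best=r
    return best
E
python3 - <<'E'
import pickle
from h import *
c=pickle.load(open("w1.pkl","rb"))
box=(445,52,50,50);S=4
g=cv2.cvtColor(c["img"],cv2.COLOR_BGR2GRAY)[52:102,445:495]
print(g[25,::2])
gs=cv2.resize(g,None,fx=S,fy=S,interpolation=cv2.INTER_CUBIC)
mask=(gs<85).astype(np.uint8)
n,l,st,ce=cv2.connectedComponentsWithStats(mask);k=l[25*S,25*S];mask=(l==k).astype(np.uint8)
print(mask.sum()/16)
for af in(None,20,24,28):
    r=fitnut(c,mask,box,(.637,.036),af);print(af,r.x.round(2),round(r.fun,3))
r=fitnut(c,mask,box,(.637,.036),None);x,y,yw,af=r.x;x/=1e3;y/=1e3;af/=1e3
o=overlay(c,c["img"],[(circ(x,y,.11,.006),(0,0,255)),(hexa(x,y,.104,af-.0036,yw),(0,255,0)),(hexa(x,y,.089,af,yw),(255,255,0)),(hexa(x,y,.102,af,yw),(0,255,255)),(circ(x,y,.089,.022),(255,0,255)),(circ(x,y,.08,.05),(255,0,0))],3,390,10,130,140)
cv2.imwrite("pics/o3.png",o)
E
```

```text
[141 142 141 139 111  44  42  42  52  67  68  63  44  57  64  67  67  68
  67  62  65 100 145 178 181]
846.5625
None [640.11  34.25  23.57  23.35] 0.012
20 [641.39  34.72  30.84] 0.223
24 [640.02  34.26  23.19] 0.041
28 [639.12  34.04   6.82] 0.255
```

View pics/o3.png

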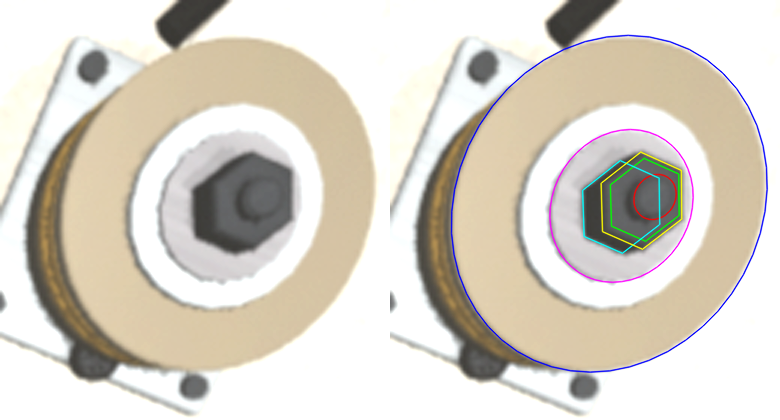

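```bash
python3 - <<'E'
import pickle
from h import *
c=pickle.load(open("w1.pkl","rb"))
def P(a,b):return a/6+195-.42,b/6+40-.42
for z in(.09,.092):
  A=ray(c,*P(90,327),z);print(A)
a=ray(c,*P(88,57),.09);b=ray(c,*P(125,585),.083);print(np.rad2deg(np.arctan2(*(a-b)[[1,0]])),(a+b)/2)
A=ray(c,*P(90,327),.09);x,y=A[:2]
yw=45.5
def ov(r,col):return [(bar(x,y,.09,yw),(0,0,255)),(bar(x,y,.076,yw),(0,0,255)),(circ(x,y,0,r),col),(circ(x,y,.036,r),col)]
o1=overlay(c,c["img"],ov(.0173,(0,255,0)),6,195,40,66,100);o2=overlay(c,c["img"],ov(.0196,(255,0,0)),6,195,40,66,100)
cv2.imwrite("pics/o4.png",np.hstack([o1[:,396:],o2[:,396:]]))
E
```

```text
[0.46086976 0.19412376 0.09      ]
[0.46127026 0.19348022 0.092     ]
41.74254209041033 [0.46133399 0.19266253 0.0865    ]
```

View pics/o4.png

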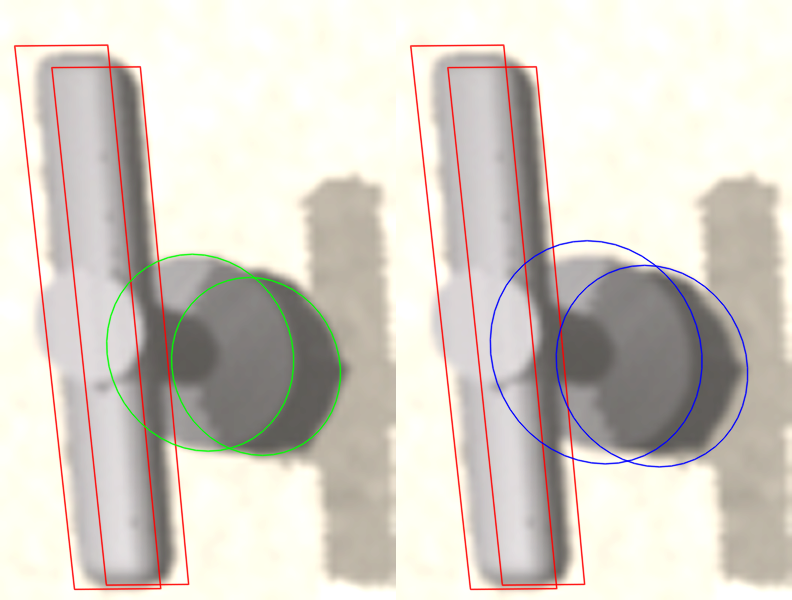

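```bash
python3 - <<'E'
from cell import env
from h import *
print(str(plan(env.get_obs(),[.461,.1935,.20],44,6,.6)).replace(' ',''))
E
```

```text
[[1.56,-1.8,1.54,-0.01,-0.0,0.18,0.6],[1.56,-1.81,1.54,-0.01,-0.0,0.18,0.6],[1.55,-1.81,1.54,-0.01,-0.0,0.18,0.6],[1.54,-1.82,1.54,-0.01,-0.0,0.18,0.6],[1.54,-1.82,1.54,-0.01,-0.0,0.18,0.6],[1.53,-1.83,1.54,-0.01,-0.0,0.18,0.6]]
```

Request:
drive_tool --pt "1.55 -1.8 1.5 0 0 0.2 0.6" --pt "1.55 -1.8 1.5 0 0 0.2 0.6" --pt "1.55 -1.8 1.5 0 0 0.2 0.6" --pt "1.55 -1.8 1.5 0 0 0.2 0.6" --pt "1.55 -1.8 1.5 0 0 0.1 0.6" --pt "1.55 -1.8 1.5 0 0 0.1 0.6" --pt "0 0 0 0 0 0 0.6" --pt "0 0 0 0 0 0 0.6" --pt "0 0 0 0 0 0 0.6"

```text
time_s: 2.97
tool_pos: [0.4623, 0.1921, 0.2024]
tool_rot: [180.0, 0.0, 44.1]
force: [0.1, -0.1, 0.8]
grip_width: 0.0525
```

```bash
python3 - <<'E'
from cell import env
from h import *
o=env.get_obs();print(o["time_s"],o["tool_pos"],o["tool_rot"],o["force"])
for n in("scene","top","wrist"):
    c=env.read_camera(n);cv2.imwrite(f"pics/{n}2.png",cv2.convertScaleAbs(c["img"],alpha=1.4))
    q=proj(c,[.461,.1935,.09])[0]
    print(q)
    if n=="wrist":w=c["img"]
    elif n=="top":
        cv2.imwrite("pics/z2t.png",cv2.convertScaleAbs(crop(c["img"],*q,50,40,8),alpha=1.5))
    else:cv2.imwrite("pics/z2s.png",cv2.convertScaleAbs(crop(c["img"],*q,50,40,8),alpha=1.5))
print(str(plan(o,[.461,.1935,.134],44,4,.6)).replace(' ',''))
E
```

```text
2.9667 [0.46233256 0.19214093 0.20243966] [1.79980451e+02 9.98696451e-03 4.40529823e+01] [ 0.09314989 -0.13286181  0.81666833]
[398.80855315 247.58606712]
[227.71444841 246.32949198]
[321.9873618 219.8802469]
[[-0.0,-0.05,1.71,0.0,0.0,0.01,0.6],[-0.0,-0.05,1.71,0.0,0.0,0.01,0.6],[-0.0,-0.05,1.71,0.0,0.0,0.01,0.6],[-0.0,-0.05,1.71,0.0,0.0,0.01,0.6]]
```

View pics/z2s.png

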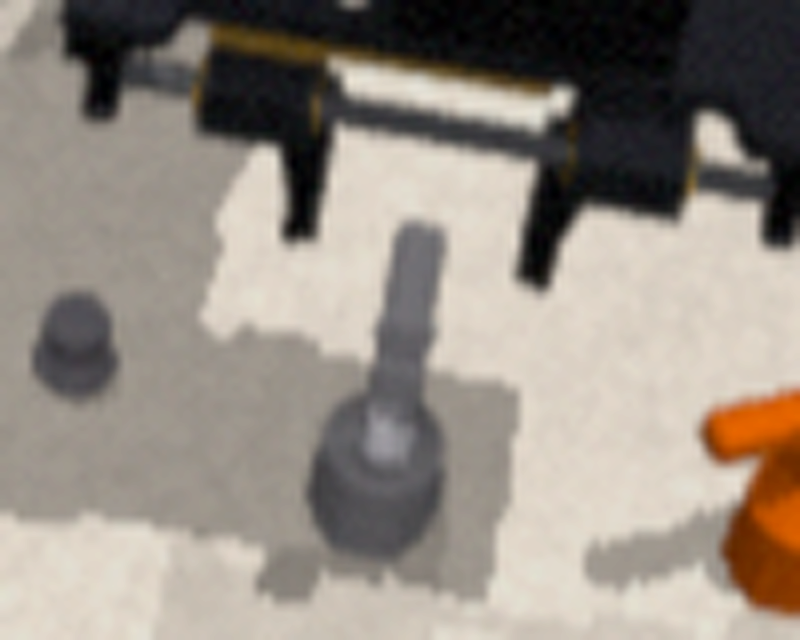

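View pics/wrist2.png

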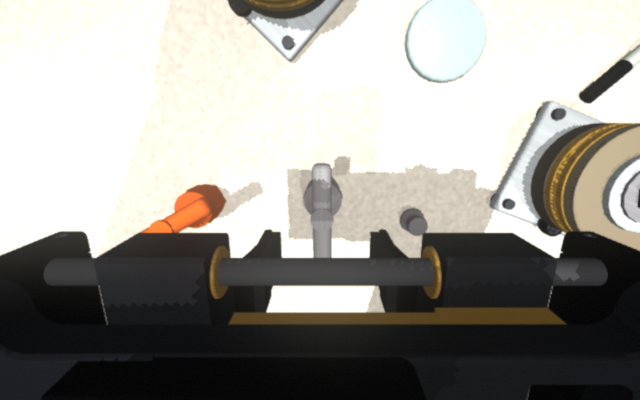

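```bash
python3 - <<'E'
from cell import env
from h import *
c=env.read_camera("wrist")
polys=[(bar(.461,.1935,.09,44),(0,0,255)),(circ(.461,.1935,.036,.0173),(0,255,0)),(circ(.461,.1935,.0,.0173),(255,255,0)),(circ(.461,.1935,.09,.009),(255,0,255))]
cv2.imwrite("pics/z3.png",overlay(c,c["img"],polys,4,270,140,100,120))
E
```

```text
(no output)
```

View pics/z3.png

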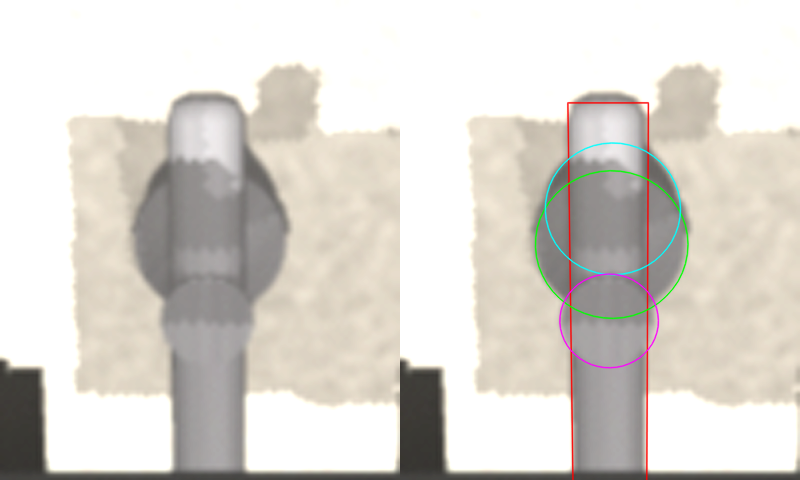

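Request:
drive_tool --pt "0.13 -0.1 1.7 0 0 0 0.6" --pt "0 -0.08 1.7 0 0 0 0.6" --pt "0 0 1.7 0 0 0 0.6" --pt "0 0 1.7 0 0 0 0.6" --pt "0 0 0 0 0 0 0.6" --pt "0 0 0 0 0 0 0.6" --pt "0 0 0 0 0 0 0.3" --pt "0 0 0 0 0 0 0.1" --pt "0 0 0 0 0 0 0.1" --pt "0 0 0 0 0 0 0.0" --pt "0 0 0 0 0 0 0.0" --pt "0 0 0 0 0 0 0.0" --pt "0 0 0 0 0 0 0.0" --pt "0 0 0 0 0 0 0.0" --force 45

```text
time_s: 4.33
tool_pos: [0.4624, 0.1941, 0.1344]
tool_rot: [180.0, -0.0, 43.9]
force: [-0.0, 0.0, 1.4]
grip_width: 0.0136
```

```bash
python3 - <<'E'
from cell import env
from h import *
o=env.get_obs();print(o["time_s"],o["tool_pos"],o["tool_rot"],o["force"],o["grip_width"])
print(str(plan(o,[.462,.1945,.254],44,6,0)).replace(' ',''))
E
```

```text
4.3333 [0.46237839 0.19407427 0.13441893] [ 1.79999661e+02 -1.53335507e-02  4.39473937e+01] [-0.03559973  0.03993791  1.43927244] 0.013552470722040943
[[0.0,-0.01,-1.99,0.0,-0.0,-0.01,0],[0.0,-0.01,-1.99,0.0,-0.0,-0.01,0],[0.0,-0.01,-1.99,0.0,-0.0,-0.01,0],[0.0,-0.01,-1.99,0.0,-0.0,-0.01,0],[0.0,-0.01,-1.99,0.0,-0.0,-0.01,0],[0.0,-0.01,-1.99,0.0,-0.0,-0.01,0]]
```

Request:
drive_tool --pt "0 0 -1 0 0 0 0" --pt "0 0 -2 0 0 0 0" --pt "0 0 -2 0 0 0 0" --pt "0 0 -2 0 0 0 0" --pt "0 0 -2 0 0 0 0" --pt "0 0 -2 0 0 0 0" --pt "0 0 -2 0 0 0 0" --pt "0 0 -1 0 0 0 0" --pt "0 0 0 0 0 0 0" --pt "0 0 0 0 0 0 0"

```text
time_s: 5.17
tool_pos: [0.4622, 0.1939, 0.2741]
tool_rot: [-180.0, -0.0, 43.9]
force: [-0.2, -1.1, -3.1]
grip_width: 0.0137
```

```bash
python3 - <<'E'
from cell import env
from h import *
o=env.get_obs();print(o["time_s"],o["tool_pos"],o["tool_rot"],o["force"],o["grip_width"])
print(str(plan(o,[.640,.0343,.275],23.4,12,0)).replace(' ',''))
for n in("scene","top"):
    c=env.read_camera(n);q=proj(c,[.462,.1945,.17])[0]
    cv2.imwrite(f"pics/l{n}.png",cv2.convertScaleAbs(crop(c["img"],*q,50,40,8),alpha=1.5))
E
```

```text
5.1667 [0.46215549 0.19392487 0.27407879] [-1.79992896e+02 -6.54258570e-03  4.39439310e+01] [-0.23507824 -1.11418535 -3.11117198] 0.013650197767931641
[[0.14,1.99,-0.01,-0.0,-0.0,1.71,0],[0.2,1.98,-0.01,-0.0,-0.0,1.71,0],[0.26,1.97,-0.01,-0.0,-0.0,1.71,0],[0.32,1.97,-0.01,-0.0,-0.0,1.71,0],[0.38,1.95,-0.01,-0.0,-0.0,1.71,0],[0.44,1.94,-0.01,-0.0,-0.0,1.71,0],[0.5,1.93,-0.01,-0.0,-0.0,1.71,0],[0.55,1.91,-0.01,-0.0,-0.0,1.71,0],[0.61,1.9,-0.01,-0.0,-0.0,1.71,0],[0.67,1.88,-0.01,-0.0,-0.0,1.71,0],[0.72,1.86,-0.01,-0.0,-0.0,1.71,0],[0.78,1.83,-0.01,-0.0,-0.0,1.71,0]]
```

View pics/lscene.png

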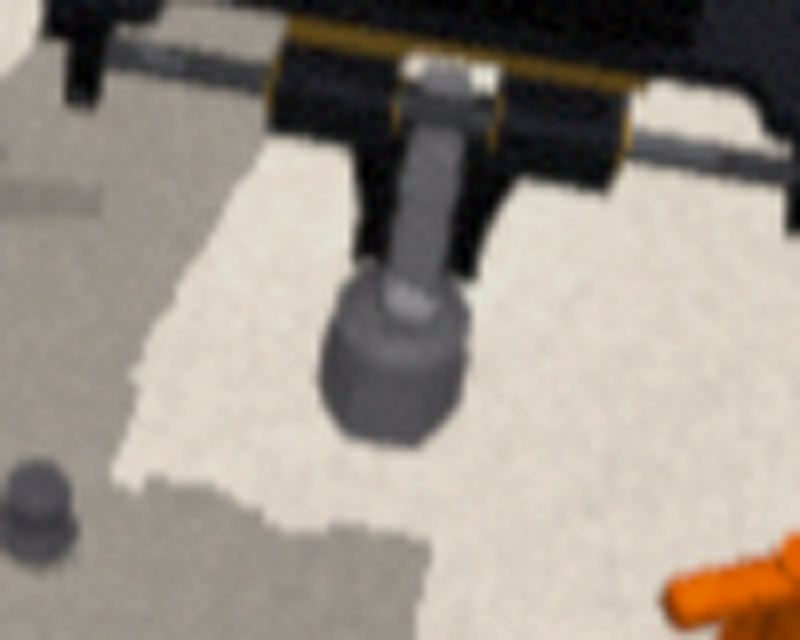

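Request:
drive_tool --pt "0.14 2 0 0 0 1.7 0" --pt "0.2 2 0 0 0 1.7 0" --pt "0.26 2 0 0 0 1.7 0" --pt "0.32 1.97 0 0 0 1.7 0" --pt "0.38 1.95 0 0 0 1.7 0" --pt "0.44 1.94 0 0 0 1.7 0" --pt "0.5 1.93 0 0 0 1.7 0" --pt "0.55 1.91 0 0 0 1.7 0" --pt "0.61 1.9 0 0 0 1.7 0" --pt "0.67 1.88 0 0 0 1.7 0" --pt "0.72 1.86 0 0 0 1.7 0" --pt "0.78 1.83 0 0 0 1.7 0" --pt "0 0 0 0 0 0 0" --pt "0 0 0 0 0 0 0" --pt "0 0 0 0 0 0 0" --pt "0 0 0 0 0 0 0"

```text
time_s: 6.6
tool_pos: [0.6404, 0.0345, 0.2738]
tool_rot: [-180.0, 0.0, 23.6]
force: [-0.1, -0.3, -2.6]
grip_width: 0.0134
```

```bash
python3 - <<'E'
from cell import env
from h import *
o=env.get_obs();print(o["time_s"],o["tool_pos"],o["tool_rot"],o["force"],o["wrist_torque"])
print(str(plan(o,[.640,.0343,.242],23.4,2,0)).replace(' ',''))
zz=o["tool_pos"][2]-.134
x,y=o["tool_pos"][:2]
for n in("scene","top"):
    c=env.read_camera(n);u,v=proj(c,[.64,.0343,.15])[0].astype(int)
    P=[(circ(x,y,zz,.0173),(0,255,0)),(circ(x,y,zz+.036,.0173),(0,255,0)),(hexa(.640,.0343,.089,.024,23.4),(255,255,0)),(circ(.640,.0343,.089,.022),(255,0,255)),(circ(.64,.0343,.08,.05),(255,0,0)),(bar(x,y,zz+.09,23.6),(0,0,255))]
    cv2.imwrite(f"pics/m{n}.png",overlay(c,c["img"],P,6,u-33,v-40,66,85))
E
```

```text
6.6 [0.64044322 0.03447976 0.27383434] [-1.79959785e+02  3.80502517e-02  2.35766372e+01] [-0.12575008 -0.28743658 -2.61952206] [-0.05099391  0.11079262  0.00564898]
[[-0.02,0.0,1.59,-0.02,0.02,0.09,0],[-0.02,-0.0,1.59,-0.02,0.02,0.09,0]]
```

View pics/mscene.png

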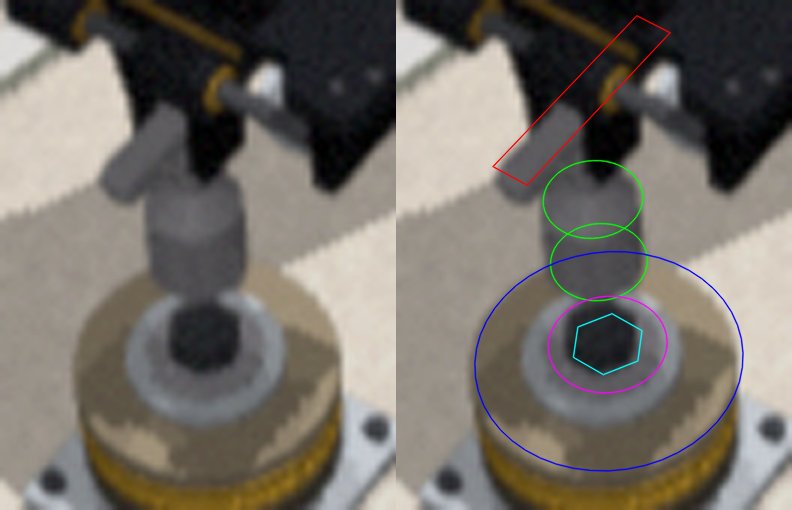

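View pics/mtop.png

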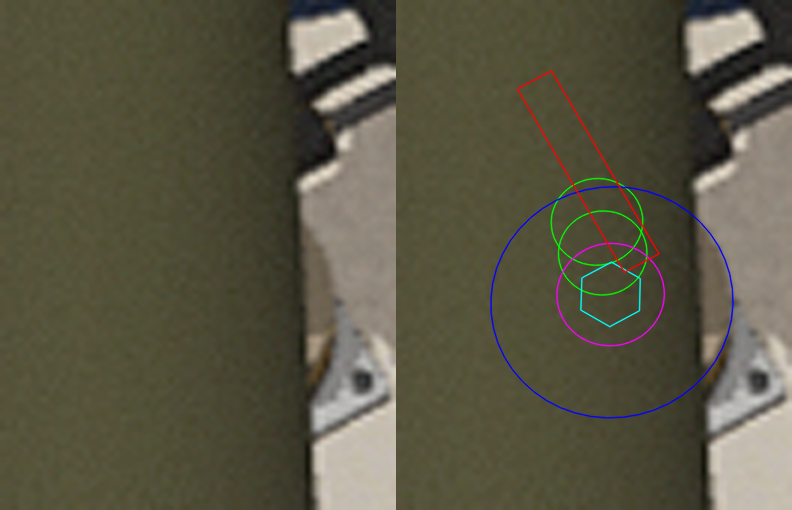

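Request:
drive_tool --pt "-0.04 0 1 0 0 0.15 0" --pt "0 0 1 0 0 0 0" --pt "0 0 1 0 0 0 0" --pt "0 0 0.3 0 0 0 0" --pt "0 0 0.2 0 0 0 0" --pt "0 0 0.2 0 0 0 0" --pt "0 0 0.1 0 0 0 0" --pt "0 0 0 0 0 0 0" --pt "0 0 0 0 0 0 0"

```text
time_s: 7.45
tool_pos: [0.6406, 0.0339, 0.2366]
tool_rot: [180.0, -0.0, 23.4]
force: [-0.5, -0.3, -2.7]
grip_width: 0.0136
```

Request:
drive_tool --pt "0 0 0.2 0 0 0 0" --pt "0 0 0.2 0 0 0 0" --pt "0 0 0.1 0 0 0 0" --pt "0 0 0 0 0 0 0"

```text
time_s: 7.78
tool_pos: [0.6404, 0.034, 0.231]
tool_rot: [-180.0, -0.0, 23.4]
force: [0.4, 0.8, -3.0]
grip_width: 0.0134
```

Request:
drive_tool --pt "0 0 0.2 0 0 0 0" --pt "0 0 0.2 0 0 0 0" --pt "0 0 0.2 0 0 0 0" --pt "0 0 0.1 0 0 0 0" --pt "0 0 0 0 0 0 0"

```text
time_s: 8.2
tool_pos: [0.6404, 0.034, 0.2239]
tool_rot: [-180.0, 0.0, 23.4]
force: [1.3, 0.7, -2.6]
grip_width: 0.0136
```

Request:
drive_tool --pt "0 0 0.05 0 0 0 0" --pt "0 0 0.05 0 0 0 0" --pt "0 0 0.05 0 0 0 0" --pt "0 0 0 0 0 0 0" --pt "0 0 0 0 0 0 0"

```text
time_s: 8.62
tool_pos: [0.6406, 0.034, 0.2235]
tool_rot: [-180.0, -0.1, 23.4]
force: [0.1, 0.7, 2.0]
grip_width: 0.0138
```

Request:
drive_tool --pt "0 0 0.05 0 0 0 0" --pt "0 0 0.05 0 0 0 0" --pt "0 0 0 0 0 0 0" --pt "0 0 0 0 0 0 0" --force 60

```text
time_s: 8.95
tool_pos: [0.6407, 0.0339, 0.2234]
tool_rot: [-180.0, -0.1, 23.4]
force: [-2.4, 1.1, 8.1]
grip_width: 0.0133
```

```bash
python3 - <<'E'
from cell import env
from h import *
o=env.get_obs();print(o["time_s"],o["tool_pos"],o["tool_rot"],o["force"],o["wrist_torque"],o["qpos"])
E
```

```text
8.95 [0.64072263 0.0339414  0.22343297] [-1.79993286e+02 -9.56891641e-02  2.33961747e+01] [-2.42491328  1.09438068  8.1457924 ] [0.06408477 0.58750835 0.00207474] [-31.06007818  21.53764266  32.63030007  90.68325696 -12.11350019
  71.24036195 -62.95605648]
```

Request:
drive_tool --pt "0 0 0 0 0 -3 0" --pt "0 0 0 0 0 -3 0" --pt "0 0 0 0 0 -3 0" --pt "0 0 0 0 0 -3 0" --pt "0 0 0 0 0 0 0"

```text
time_s: 9.37
tool_pos: [0.6412, 0.034, 0.2235]
tool_rot: [180.0, -0.2, 35.5]
force: [-0.1, 0.8, 6.4]
grip_width: 0.0131
```

```bash
python3 - <<'E'
from cell import env
from h import *
o=env.get_obs();print(o["time_s"],o["tool_pos"],o["tool_rot"],o["force"],o["wrist_torque"])
E
```

```text
9.3667 [0.64118515 0.03404452 0.22345962] [ 1.79956431e+02 -1.69241902e-01  3.54984599e+01] [-0.06474554  0.78792     6.41305588] [ 0.11596856  0.25102922 -0.14943193]
```

Request:
drive_tool --pt "0 0 0 0 0 -3 0" --pt "0 0 0 0 0 -3 0" --pt "0 0 0 0 0 -3 0" --pt "0 0 0 0 0 -3 0" --pt "0 0 0 0 0 -3 0" --pt "0 0 0 0 0 -3 0" --pt "0 0 0 0 0 -3 0" --pt "0 0 0 0 0 -3 0" --pt "0 0 0 0 0 -3 0" --pt "0 0 0 0 0 -3 0" --pt "0 0 0 0 0 -3 0" --pt "0 0 0 0 0 -3 0" --pt "0 0 0 0 0 -2.5 0" --pt "0 0 0 0 0 0 0" --pt "0 0 0 0 0 0 0" --pt "0 0 0 0 0 0 0"

```text
time_s: 10.7
tool_pos: [0.6417, 0.0336, 0.2235]
tool_rot: [179.8, -0.1, 73.8]
force: [1.4, 0.7, 5.3]
grip_width: 0.0132
```

```bash
python3 - <<'E'
from cell import env
from h import *
o=env.get_obs();print(o["time_s"],o["tool_pos"],o["tool_rot"],o["force"],o["wrist_torque"])
x,y=o["tool_pos"][:2];yw=o["tool_rot"][2]
c=env.read_camera("scene");u,v=proj(c,[.64,.0343,.13])[0].astype(int)
P=[(circ(x,y,.089,.0173),(0,255,0)),(circ(x,y,.125,.0173),(0,255,0)),(circ(.640,.0343,.089,.022),(255,0,255)),(bar(x,y,.179,yw),(0,0,255)),(bar(x,y,.165,yw),(0,0,255))]
cv2.imwrite("pics/f1.png",overlay(c,c["img"],P,6,u-33,v-45,66,85))
cv2.imwrite("pics/f1s.png",cv2.convertScaleAbs(c["img"],alpha=1.4))
w=env.read_camera("wrist");cv2.imwrite("pics/f1w.png",cv2.convertScaleAbs(w["img"],alpha=1.4))
E
```

```text
10.7 [0.64167061 0.03362086 0.22348089] [ 1.79775571e+02 -8.06782457e-02  7.38020244e+01] [1.44354762 0.68320192 5.29021349] [-0.12929728 -0.29815227 -0.10740325]
```

View pics/f1.png

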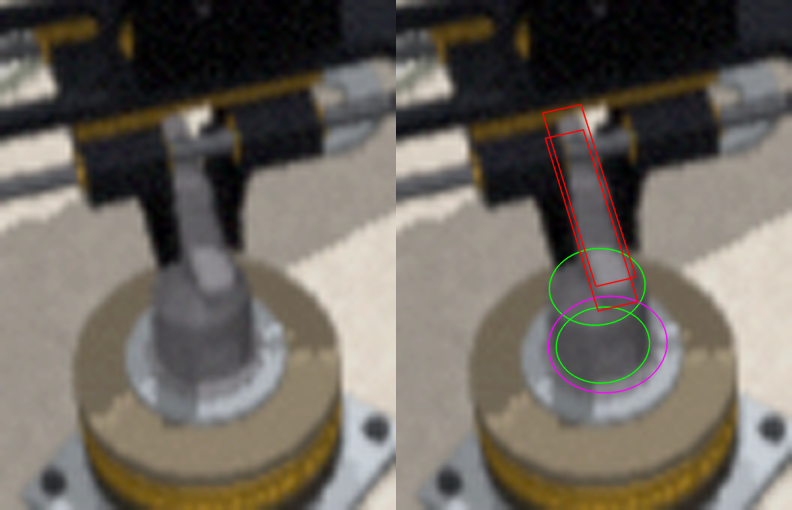

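View pics/f1s.png

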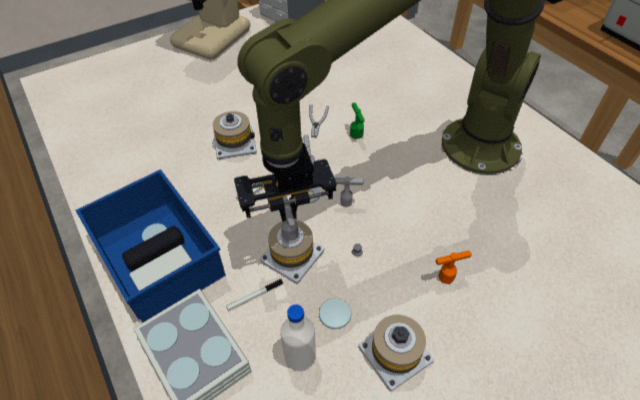

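View pics/f1w.png

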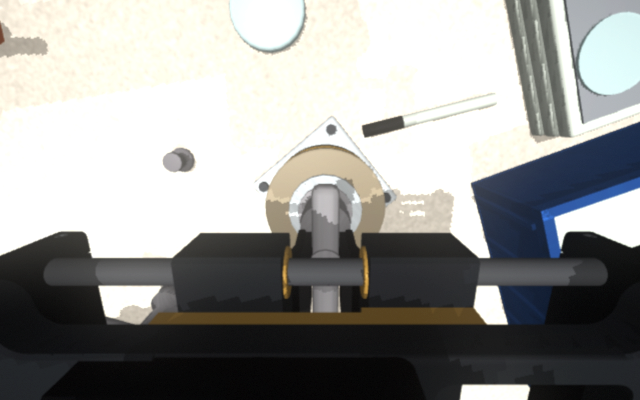

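Request:
drive_tool --pt "0 0 0 0 0 2 0" --pt "0 0 0 0 0 1 0" --pt "0 0 0 0 0 0 0" --pt "0 0 0 0 0 0 0" --pt "0 0 0 0 0 0 0"

```text
time_s: 11.22
tool_pos: [0.6415, 0.0336, 0.2235]
tool_rot: [179.8, -0.1, 70.8]
force: [1.1, 0.8, 6.3]
grip_width: 0.0133
```

```bash
python3 - <<'E'
from cell import env
o=env.get_obs();print(o["time_s"],o["tool_pos"],o["tool_rot"],o["force"],o["wrist_torque"],o["joint_velocities"].round(2))
E
```

```text
11.2167 [0.64154465 0.03357323 0.22347094] [ 1.79795688e+02 -7.09758702e-02  7.08179276e+01] [1.06574368 0.78317826 6.31947713] [-0.14604329 -0.143134   -0.02791769] [-0.02 -0.01  0.05  0.03  0.04 -0.05 -0.06]
```

```bash
python3 - <<'E'
from cell import env
print(env.sign_off())
E
```

```text
the job is handed in; nothing more can be done
None
```

The middle wheel's nut has been turned about 44° anticlockwise with the medium key. The key is still gripped, upright and fully seated on the nut. I handed the job in at about 11.2 s.

- **Which key:** In the wrist camera the middle nut measured 23.4 mm across flats, which fits the 24 mm nut. The left grey key's barrel matched 34.6 mm, so it was the medium key and I did not need to try the others. The small and large keys were never touched.
- **Seating:** The key went down over the nut with no resistance. It stopped with the gripper at z = 0.2234 m, where a rim resting on the washer should put it, and I left it pressed down with about 8 N.
- **Turning:** The tool turned 50.4°. The torque rose to about 0.15 N m, which matches the nut's drag, so the socket was driving it. I then backed off 3° within the socket's play and the torque fell to about 0.03 N m.
- **Not confirmed:** The nut's own angle is hidden under the socket. The 44° is the tool's turn less an estimated 6° of play.
- **Last look:** In the final scene picture the other two wheels, and the loose items not hidden by the arm, appeared undisturbed; I checked this by eye. Part of the right-hand grey key was behind the arm. None of the measured forces came near the limits.

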